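Heft two grinding cups and seat the filled one on the grinder's drive

ROBOT

A 6-joint arm with a two-finger parallel gripper is mounted at the origin on a cart in front of the work surface, level with it; the furniture and walls round the work are solid. World frame = base frame: x ahead of the robot, y to its left, z up, the work surface at z = 0. Lengths are in m, angles in rad, forces in N, time in s.
With the tool pointing down it reaches from about 0.325 to 0.9 m from the base axis. Payload 6.1 kg.
Tool frame: the origin (TCP) lies between the finger pads; the fingertips stand 17 mm ahead of it and the grasp point (between the pads) lies 2 mm behind it; x points along the fingers, z is the direction in which the jaws open and shut, and the axes are right-handed (so a half turn about x gives the same grasp; the last joint's range is limited). The gripper opens to 87 mm and grips with 3 to 60 N. Pads are 19 mm wide; open, the fingers measure 117 mm over their backs; the gripper's body (75 mm by 190 mm) begins 51 mm behind the grasp point.
Start: joints at [0.978, 0.22, 1.526, -0, 1.395, -0.126], TCP at [0.281, 0.558, 0.24] pointing down, gripper open.
Joint ranges: [-2.98, 2.98], [-0.91, 2.08], [0.09, 2.57], [-1.24, 4.39], [0.2, 2.65], [-2.68, 2.68]. Speed limits (rad/s): [2.57, 2.57, 3.01, 3.14, 3.14, 3.14].

INTERFACE

Orientations are given as a unit quaternion [x, y, z, w].
In Python, from cell import bot, optics, ticket gives the robot as it stands. The module is installed in compiled form; this text tells all that it offers.
- The arm moves only by the tool send_rows, never from a script. Its argument "increments" is text: rows parted by semicolons, each of 7 numbers parted by spaces: the turn, a rotation vector about the world's x, y, z in rad, then the shift along the world's x, y, z in cm, then the closure, from 0 (fully open) to 1 (shut). A call has 1 to 5 rows; each row shifts and turns the pose as measured when the row begins; what a row does not reach is not made up. A row lasts 1/10 s, in which the tool goes at most 50 mm and 8.59 degrees, less where a joint would pass 70% of its speed; a pose out of reach is approached as far as the arm can. A call with a gripper value outside its range is refused whole. The fingers move at their own pace and stop on an object; "newtons" is the grip in N (left out, the last holds). Time passes only in rows, so rows that do not move let the fingers close. It gives the time, the measured TCP pose, the force and the opening at its end, in the units of the state.
- bot.sense(): the state, without advancing time (a new reading comes with each control period).
- optics.grab_frame(name): name is "scene" or "top"; returns the picture (400x640x3 uint8, blue, green, red); there is no depth.
- optics.camera_params(name): a dict with "intrinsics" (3x3 intrinsics, pixels), "world_from_camera" (4x4, takes a point from camera to world coordinates). Camera axes: x right, y up, looking along -z (the intrinsics and any distortion apply to the point x, -y, -z); pixel columns grow to the right and rows downward; lengths in m; the calibration is good to about 2 mm. A picture is of the moment at which its call begins. camera_params takes no time and is no camera call.
- ticket.sign_off(): hands the job in, once; it reports no verdict.
The state is a dict: "clock": time; "joint_pos": joint angles; "joint_velocities": joint speeds; "effort": joint torques, N m; "eef_pos": TCP position; "tool_rot": TCP orientation; "wrist_force": force on the tool from outside, world axes, zero at the start; "ft_torque": the same for the moment, N m; "width": finger opening in m.
Only numpy, scipy, OpenCV 4.12 (cv2) and the standard library are available. Lean on these libraries where they do the work, as an engineer would, in place of code of your own. Each camera call takes 0.05 s, during which the arm holds its last target.

TASK

One of the two closed steel grinding cups on the worktop is filled, the other is empty, and they look the same: lift them to feel which is heavier. Seat the filled cup on the grinder: set it upright in the well and, if it rides up on the drive, keep it pressed lightly and turn it until it drops onto the drive and sits fully home, never forcing it down. Leave the empty cup standing upright on the worktop and leave the other things alone.

Things in the scene. Friction and masses are not known exactly. Their poses are not given: they have to be found in the camera images.
- grinder: cordless grinder base: dark round motor unit 113 mm across, 66 mm high, steel collar, fixed; origin at the centre of its underside, z up. Its push button (not used) is on the -x side. More than 30 N between a cup and the grinder would damage the drive
- well (a point): centre of the well floor in the grinder's top, 50 mm above the worktop, z up. Well 58 mm across, 16 mm deep, upper 7 mm flared to 67 mm. A cup is fully home when its foot rests on this floor, its half-way point then 50 mm above it. A cup whose slots miss the drive bar rides on it, 5 to 8 mm too high
- drive_top (a point): on the well's axis, 10 mm above its floor: top of the white drive bar, 36 mm long, 7 mm wide, lying level in any direction (angle not reported). It turns against 0.16 N m of friction. Sprung: holds up to 4 N, then gives up to 3 mm (11.5 N). Turn a cup either way under light load, at most a quarter turn: a slot comes over the bar, which springs up into it and then turns along
- cup_1_mid (a point): a closed grinding cup, brushed steel with a black ribbed lid, 63 mm across, 100 mm high; the point is on its axis half-way up, 50 mm above its foot, z up. Foot skirt 54 mm across, 14 mm tall. Grip it round the side, 50 to 95 mm above the foot. Either cup may be the filled one (0.33 to 0.45 kg); the empty one weighs 0.13 to 0.17 kg
- cup_2_mid (a point): the other grinding cup, outwardly the same, its point and axes likewise. In the underside of each cup two slots, 13 mm wide, cross at right angles along its x and y axes, open downwards, between four black blocks that end 2 mm above the foot's lower edge; they take the drive bar. Both cups stand upright on the worktop at the start
- coffee_jar_mid (a point): bystander: clear jar of brown granules with a grey lid, 96 mm across, 187 mm high; the point is half-way up, z up
- mug_mid (a point): bystander: white mug, 83 mm across, 115 mm with its handle, 86 mm high; the point is half-way up, z up
- lemon_mid (a point): bystander: yellow lemon, 78x55x56 mm; the point is at its centre
- fish_tin_mid (a point): bystander: flat oblong tin, 63x105x23 mm; the point is half-way up, z up

How it is judged:
On the way:
1. a cup is lifted clear of the worktop (height (world z) of any of cup_1_mid, cup_2_mid above 0.08 m), for 0.2 s.
At the end, for the whole second after the job is handed in: the filled cup is fully home on the grinder: half-way point at most 52.5 mm over the well floor, within 4 mm of the well's axis, upright within 0.06 rad, resting on it with over 2.4 N; the empty cup stands upright on the worktop; both at rest (((horizontal distance between cup_1_mid and well below 0.004 m and z of cup_1_mid in the frame of well between 0.046 and 0.0525 m and angle between each of cup_1_mid, cup_2_mid's own z axis and vertical below 0.06 rad and contact force between cup_1 and grinder above 2.4 N and height (world z) of cup_2_mid between 0.046 and 0.054 m and linear speed of each of cup_1, cup_2 below 0.02 m/s) or (horizontal distance between cup_2_mid and well below 0.004 m and z of cup_2_mid in the frame of well between 0.046 and 0.0525 m and angle between each of cup_2_mid, cup_1_mid's own z axis and vertical below 0.06 rad and contact force between cup_2 and grinder above 2.4 N and height (world z) of cup_1_mid between 0.046 and 0.054 m and linear speed of each of cup_1, cup_2 below 0.02 m/s))); the robot touches nothing.
It fails at once if a cup is pressed onto the grinder with more than 30 N (contact force between any of cup_1, cup_2 and grinder above 30 N).
It fails at once if a cup is tipped by more than 0.6 rad (angle between any of cup_1_mid, cup_2_mid's own z axis and vertical above 0.6 rad).
It fails at once if one of the jar, mug, lemon or flat tin is moved by more than 30 mm (distance of any of coffee_jar_mid, mug_mid, lemon_mid, fish_tin_mid from where it was at the start of the episode above 0.03 m).
It also fails if it takes over 72 s, if anything falls off the work surface, if the arm or the gripper's body presses on something with over 40 N, if the wrist force passes 120 N, or if a joint passes its speed limit or range.

## Working session

There is one attempt and no reset: what is moved stays moved. The work goes in short steps, Python scripts to look and compute and a tool call to move; the robot and the scene stay as the last step left them, time stands still between calls to the robot, and variables do not carry over. Pictures are saved under pics/ and viewed, and the job is handed in when it is done.

Besides the shell and the picture viewer there is one more tool, called after "Request:" as a command line: name --argument value ..., lists and objects as JSON in quotes. send_rows: Moves the arm, as the interface text tells. Its arguments: {"type":"object","properties":{"increments":{"type":"string"},"newtons":{"type":"number"}},"required":["increments"]}

```bash
mkdir -p pics
python3 - <<'E'
from cell import bot, optics, ticket
import cv2
for n in("scene","top"):
    p=optics.camera_params(n); print(n,p)
    cv2.imwrite(f"pics/{n}0.png",optics.grab_frame(n))
print(bot.sense())
E
```

```text
scene {'intrinsics': array([[381.55048844,   0.        , 320.53843558],
       [  0.        , 381.55048844, 199.87524059],
       [  0.        ,   0.        ,   1.        ]]), 'world_from_camera': array([[ 0.61482617,  0.43203361, -0.65979977, -0.07499757],
       [-0.78860794,  0.32692749, -0.52078396, -0.60844177],
       [-0.00928949,  0.84051495,  0.54170871,  0.62356621],
       [ 0.        ,  0.        ,  0.        ,  1.        ]])}
top {'intrinsics': array([[489.42835643,   0.        , 321.46335174],
       [  0.        , 489.42835643, 194.95531568],
       [  0.        ,   0.        ,   1.        ]]), 'world_from_camera': array([[ 0.02002224,  0.98309261, -0.18201108,  0.30617003],
       [-0.99969679,  0.01707587, -0.01774072, -0.10636718],
       [-0.01433277,  0.18231111,  0.98313643,  1.52703135],
       [ 0.        ,  0.        ,  0.        ,  1.        ]])}
{'clock': 0.1, 'joint_pos': array([ 9.77860540e-01,  2.21156730e-01,  1.52753663e+00, -5.83887052e-06,
        1.39469485e+00, -1.26093299e-01]), 'joint_velocities': array([ 0.00215307, -0.0023718 , -0.00190305, -0.00065428, -0.00168258,
       -0.00030109]), 'effort': array([ 3.10686482e-05, -4.95939517e+01, -3.88522911e+01,  7.01501523e-02,
        5.15075598e-02, -1.14426805e-04]), 'eef_pos': array([0.28098622, 0.55766307, 0.23851963]), 'tool_rot': array([-0.37105097,  0.60267088,  0.37052275,  0.60151632]), 'wrist_force': array([ 0.43001527, -0.79936979,  1.14407853]), 'ft_torque': array([-0.03191169,  0.01136272,  0.01616777]), 'width': 0.08711729233691896}
```

View pics/scene0.png

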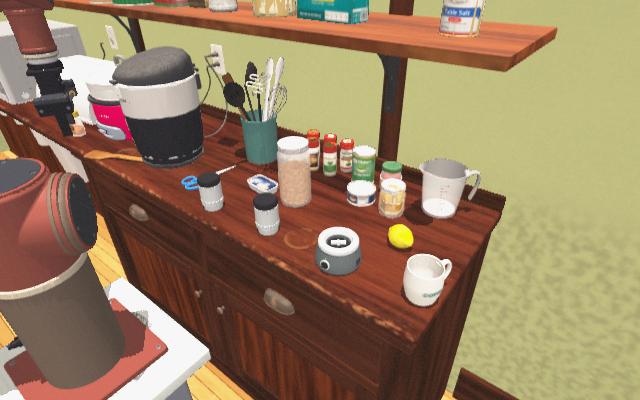

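View pics/top0.png

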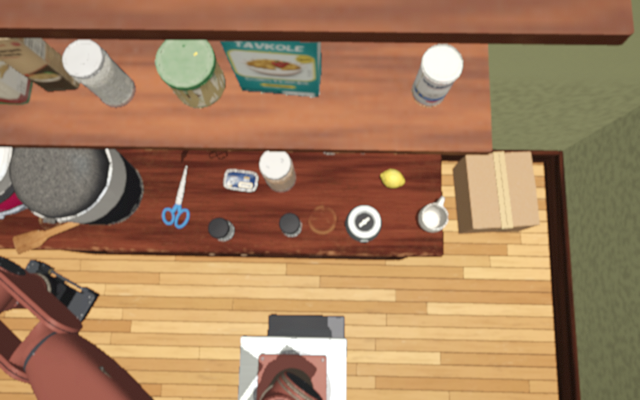

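The scene view shows cups at about (210,192) and (266,214), the grinder at (338,248), the jar at (294,172), the lemon at (401,237) and the mug at (425,280). In the top view the cups are at about (221,229) and (290,224) and the grinder at (364,222). Zooming in for precision.

Run:
```python
import cv2, numpy as np
s=cv2.imread("pics/scene0.png");t=cv2.imread("pics/top0.png")
c=lambda im,x,y,w,h,k:cv2.resize(im[y:y+h,x:x+w],None,fx=k,fy=k,interpolation=cv2.INTER_CUBIC)
cv2.imwrite("pics/zt.png",c(t,195,195,200,60,4))
a=c(s,190,165,100,75,4);b=c(s,300,215,100,75,4)
cv2.imwrite("pics/zs.png",np.hstack([a,b]))
```

```text
(no output)
```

View pics/zt.png

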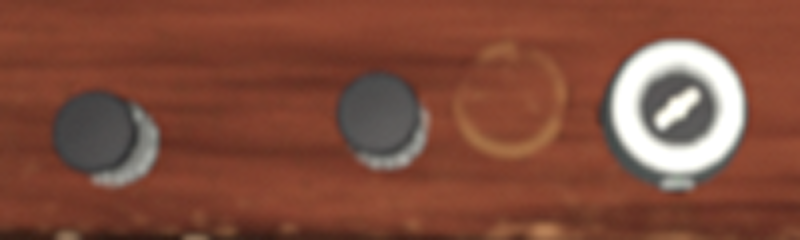

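View pics/zs.png

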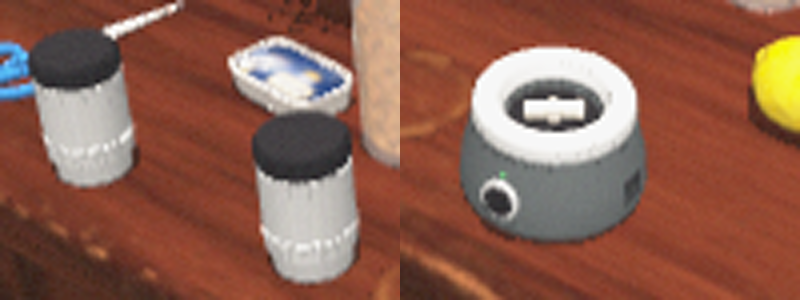

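```bash
cat > h.py <<'E'
from cell import bot, optics, ticket
import numpy as np
def ray(n,u,v):
    p=optics.camera_params(n);K=p["intrinsics"];T=p["world_from_camera"]
    d=np.array([(u-K[0,2])/K[0,0],-(v-K[1,2])/K[1,1],-1.]);return T[:3,3],T[:3,:3]@d
def pz(n,u,v,z):
    o,d=ray(n,u,v);return o+d*(z-o[2])/d[2]
def proj(n,P):
    p=optics.camera_params(n);K=p["intrinsics"];T=p["world_from_camera"]
    q=T[:3,:3].T@(np.array(P)-T[:3,3]);return K[0,0]*q[0]/-q[2]+K[0,2], K[1,1]*q[1]/q[2]+K[1,2]
E
python3 - <<'E'
from h import *
for nm,t,s,z in [("A",(218.5,227.4),(209.1,177.4),.1),("B",(289.2,222.7),(265.4,198.2),.1),("well/bar",(364.1,221.6),(338.4,241.9),.06),("jar",(276,161),(293,146),.187),("mug",(432,216),(426,265),.086),("fish",(240,180),(262,184),.023),("lemon",(392,179),(401,237),.028)]:
    print(nm,pz("top",*t,z).round(4),pz("scene",*s,z).round(4))
print("collar",pz("top",364.1,221.6,.066), "bar",pz("top",195+678/4,195+108/4,.06))
a=pz("top",195+655/4,195+124/4,.06);b=pz("top",195+698/4,195+92/4,.06);d=b-a;print(np.degrees(np.arctan2(d[1],d[0])),np.hypot(*d[:2]))
# shelf front edge rows
print("shelf edge top",[ray("top",300,v)[1] for v in(145,)], [pz("top",300,150,z) for z in(.3,.4,.5)], [pz("scene",500,65,z) for z in(.3,.4,.5,.6)])
from scipy.spatial.transform import Rotation as R
print(R.from_quat(bot.sense()["tool_rot"]).as_matrix().round(3))
E
```

```text
A [0.4682 0.22   0.1   ] [0.4659 0.2156 0.1   ]
B [0.4858 0.0125 0.1   ] [0.4839 0.0122 0.1   ]
well/bar [ 0.4983 -0.2101  0.06  ] [ 0.4941 -0.2108  0.06  ]
jar [0.6496 0.0482 0.187 ] [0.6242 0.0364 0.187 ]
mug [ 0.5153 -0.409   0.086 ] [ 0.5159 -0.4154  0.086 ]
fish [0.6281 0.1784 0.023 ] [0.6184 0.1705 0.023 ]
lemon [ 0.6383 -0.2989  0.028 ] [ 0.6367 -0.3012  0.028 ]
collar [ 0.49753681 -0.20963265  0.066     ] bar [ 0.49713053 -0.21126583  0.06      ]
-52.37380961582752 0.040729958583271254
shelf edge top [array([ 0.28147601,  0.06332425, -0.96389962])] [array([ 0.65103392, -0.02613335,  0.3       ]), array([ 0.62292837, -0.03267221,  0.4       ]), array([ 0.59482282, -0.03921106,  0.5       ])] [array([ 1.35684106, -0.26347299,  0.3       ]), array([ 0.91432309, -0.37008758,  0.4       ]), array([ 0.47180511, -0.47670216,  0.5       ]), array([ 0.02928714, -0.58331675,  0.6       ])]
[[-0.001 -0.893  0.45 ]
 [-0.001  0.45   0.893]
 [-1.     0.    -0.002]]
```

Run:
```python
from h import *
import cv2
from scipy.optimize import minimize
def mask_fit(n,im,poly,good,guess):
    # good: bool mask; fit rendered silhouette (union of discs) by IoU
    H,W=im.shape[:2];k=8
    def f(p):
        m=np.zeros((H*2,W*2),np.uint8)
        pts=[]
        for z,r in poly:
            for a in np.linspace(0,2*np.pi,40,endpoint=False):
                u,v=proj(n,(p[0]+r*np.cos(a),p[1]+r*np.sin(a),z)); pts.append((u*2+.5,v*2+.5))
        h=cv2.convexHull(np.array(pts,np.float32))
        cv2.fillPoly(m,[np.round(h*16).astype(np.int32)],255,cv2.LINE_AA,4)
        m=cv2.resize(m,(W,H),interpolation=cv2.INTER_AREA)/255.
        return np.abs(m-good).sum()
    r=minimize(f,guess,method="Nelder-Mead",options=dict(initial_simplex=np.array([guess,np.add(guess,(.01,0)),np.add(guess,(0,.01))]),xatol=1e-4))
    return r.x.round(4),round(r.fun,1),round(good.sum())
for n in("top","scene"):
    im=cv2.imread(f"pics/{n}0.png");sat=im.max(2).astype(int)-im.min(2)
    for nm,g,poly in [("A",(.467,.218),[(0.002,.031),(.1,.0315)]),("B",(.485,.0125),[(0.002,.031),(.1,.0315)]),("collar",(.497,-.2103),[(.001,.0565),(.066,.048)])]:
        u,v=map(int,proj(n,(*g,.04)));w=24 if n=="top" else 34
        good=np.zeros(im.shape[:2]); sl=(slice(v-w,v+w),slice(u-w,u+w)); good[sl]=(sat[sl]<36)&True
        cc=cv2.connectedComponentsWithStats(good.astype(np.uint8)); L=cc[1]; i=1+np.argmax(cc[2][1:,4]); good=cv2.morphologyEx((L==i).astype(np.uint8),cv2.MORPH_CLOSE,np.ones((5,5))).astype(float)
        print(n,nm,mask_fit(n,im,poly,good,g))
```

```text
Traceback (most recent call last):
  File "h.py", line 9, in proj
    p=optics.camera_params(n);K=p["intrinsics"];T=p["world_from_camera"]
ValueError: time passes only in moves, steps and waits
```

```bash
python3 - <<'E'
s=open('h.py').read()
s=s.replace('def ray','PP={n:optics.camera_params(n) for n in("scene","top")}\ndef ray').replace('p=optics.camera_params(n);','p=PP[n];')
open('h.py','w').write(s)
E
cat > fit.py <<'E'
from h import *
import cv2
from scipy.optimize import minimize
def mask_fit(n,poly,good,guess):
    H,W=good.shape
    def f(p):
        m=np.zeros((H*2,W*2),np.uint8); pts=[]
        for z,r in poly:
            for a in np.linspace(0,2*np.pi,40,endpoint=False):
                u,v=proj(n,(p[0]+r*np.cos(a),p[1]+r*np.sin(a),z)); pts.append((u*2+.5,v*2+.5))
        h=cv2.convexHull(np.array(pts,np.float32))
        cv2.fillPoly(m,[np.round(h*16).astype(np.int32)],255,cv2.LINE_AA,4)
        return np.abs(cv2.resize(m,(W,H),interpolation=cv2.INTER_AREA)/255.-good).sum()
    r=minimize(f,guess,method="Nelder-Mead",options=dict(initial_simplex=np.array([guess,np.add(guess,(.01,0)),np.add(guess,(0,.01))]),xatol=1e-4))
    return r.x.round(4),round(r.fun,1),round(good.sum())
if __name__=="__main__":
  for n in("top","scene"):
    im=cv2.imread(f"pics/{n}0.png");sat=im.max(2).astype(int)-im.min(2)
    for nm,g,poly in [("A",(.467,.218),[(0.002,.031),(.1,.0315)]),("B",(.485,.0125),[(0.002,.031),(.1,.0315)]),("collar",(.497,-.2103),[(.001,.0565),(.066,.048)])]:
        u,v=map(int,proj(n,(*g,.04)));w=24 if n=="top" else 34
        good=np.zeros(im.shape[:2]); sl=(slice(v-w,v+w),slice(u-w,u+w)); good[sl]=(sat[sl]<36)&True
        cc=cv2.connectedComponentsWithStats(good.astype(np.uint8)); L=cc[1]; i=1+np.argmax(cc[2][1:,4]); good=cv2.morphologyEx((L==i).astype(np.uint8),cv2.MORPH_CLOSE,np.ones((5,5))).astype(float)
        print(n,nm,mask_fit(n,poly,good,g))
E
python3 fit.py
```

```text
top A (array([0.4685, 0.221 ]), np.float64(47.3), 480)
top B (array([0.4845, 0.0124]), np.float64(36.8), 415)
top collar (array([ 0.5008, -0.2107]), np.float64(39.1), 1071)
scene A (array([0.4669, 0.2238]), np.float64(102.5), 874)
scene B (array([0.4902, 0.0215]), np.float64(280.8), 1231)
scene collar (array([ 0.4994, -0.2055]), np.float64(105.1), 1878)
```

Request:
send_rows --increments "0 0 0 2.4 -4.2 -0.8 0; 0 0 0 2.4 -4.2 -0.8 0; 0 0 0 2.4 -4.2 -0.8 0; 0 0 0 2.4 -4.2 -0.8 0; 0 0 0 2.4 -4.2 -0.8 0" --newtons 25

```text
clock: 0.6
eef_pos: [0.399, 0.3462, 0.1961]
tool_rot: [-0.374, 0.601, 0.375, 0.599]
wrist_force: [1.8, -0.2, -0.2]
width: 0.087
```

Request:
send_rows --increments "0 0 0 2.3 -4.2 -0.6 0; 0 0 0 2.3 -4.2 -0.6 0; 0 0 0 2.3 -4.1 -0.6 0; 0 0 0 0 0 0 0; 0 0 0 0 0 0 0"

```text
clock: 1.1
eef_pos: [0.4702, 0.2097, 0.1745]
tool_rot: [-0.371, 0.604, 0.372, 0.599]
wrist_force: [-0.7, 0.8, -0.4]
width: 0.0872
```

Request:
send_rows --increments "0 0 0 -0.2 1.1 -0.5 0; 0 0 0 0 0 -3 0; 0 0 0 0 0 -3 0; 0 0 0 0 0 -2.5 0; 0 0 0 0 0 0 0"

```text
clock: 1.6
eef_pos: [0.4651, 0.2302, 0.0824]
tool_rot: [-0.373, 0.601, 0.375, 0.599]
wrist_force: [-0.7, -0.7, -0.0]
width: 0.0871
```

Run:
```python
from h import *
import cv2
s=optics.grab_frame("scene");t=optics.grab_frame("top")
c=lambda im,x,y,w,h,k:cv2.resize(im[y:y+h,x:x+w],None,fx=k,fy=k,interpolation=cv2.INTER_CUBIC)
cv2.imwrite("pics/g1.png",np.hstack([c(s,160,130,100,100,4),c(t,170,180,100,100,4)]))
b=bot.sense();print(b["eef_pos"],b["wrist_force"],b["width"])
```

```text
[0.46779586 0.23055022 0.08590391] [0.69169114 0.16872486 0.16499704] 0.08725201096660058
```

View pics/g1.png

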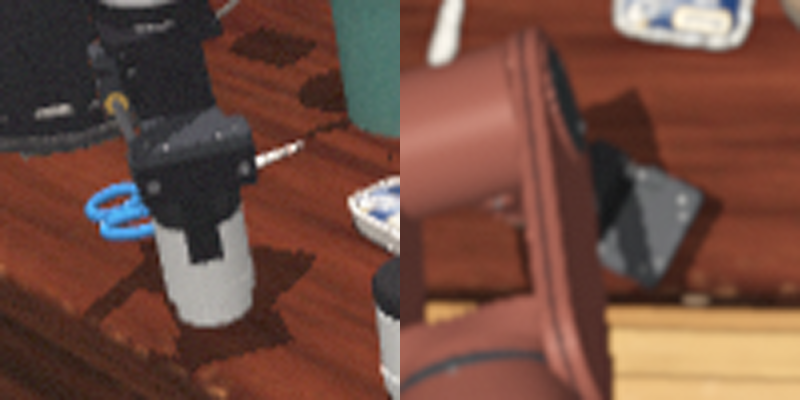

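The gripper straddles the cup, about 10 mm too far in +y. I'll correct that, lower slightly and re-read.

Request:
send_rows --increments "0 0 0 0.1 -0.9 -0.7 0; 0 0 0 0 0 0 0; 0 0 0 0 0 0 0"

```text
clock: 2.0
eef_pos: [0.4712, 0.2233, 0.0826]
tool_rot: [-0.375, 0.596, 0.374, 0.603]
wrist_force: [-0.6, -0.3, 0.8]
width: 0.087
```

Run:
```python
from h import *
for i in range(3):
    b=bot.sense();print(b["clock"],b["eef_pos"],b["wrist_force"],b["width"]); 
    if i<2: optics.grab_frame("top")
```

```text
2.0 [0.47121365 0.22331069 0.08257146] [-0.57940641 -0.34482025  0.77386149] 0.08697379144670891
2.05 [0.47114222 0.22319827 0.08251596] [ 0.48838958 -0.19597819  0.29711606] 0.08744771211397996
2.1 [0.47100991 0.22315487 0.08232272] [-0.43617601 -0.32546504 -0.7398739 ] 0.08715776214738012
```

Request:
send_rows --increments "0 0 0 -0.1 -0.2 -0.3 0; 0 0 0 0 0 0 1; 0 0 0 0 0 0 1; 0 0 0 0 0 0 1; 0 0 0 0 0 0 1" --newtons 25

```text
clock: 2.6
eef_pos: [0.4708, 0.221, 0.0802]
tool_rot: [-0.375, 0.596, 0.374, 0.604]
wrist_force: [1.5, 2.6, 2.7]
width: 0.0625
```

Request:
send_rows --increments "0 0 0 0 0 0 1; 0 0 0 0 0 0 1; 0 0 0 0 0 0 1"

```text
clock: 2.9
eef_pos: [0.4709, 0.2211, 0.0802]
tool_rot: [-0.375, 0.596, 0.374, 0.604]
wrist_force: [0.5, 0.9, 1.0]
width: 0.0621
```

Closed on 62 mm. Now I'll lift 6 cm and weigh it.

Request:
send_rows --increments "0 0 0 0 0 2 1; 0 0 0 0 0 2 1; 0 0 0 0 0 2 1; 0 0 0 0 0 0 1; 0 0 0 0 0 0 1"

```text
clock: 3.4
eef_pos: [0.4659, 0.2194, 0.1362]
tool_rot: [-0.374, 0.6, 0.375, 0.6]
wrist_force: [0.4, -0.5, -4.6]
width: 0.0617
```

```bash
cat > rd.py <<'E'
from h import *
import sys
F=[];P=[];n=int(sys.argv[1]) if len(sys.argv)>1 else 8
for i in range(n):
    b=bot.sense();F.append(b["wrist_force"]);P.append(b["eef_pos"])
    if i<n-1: optics.grab_frame("top")
print(b["clock"],"F",np.mean(F,0).round(2),"P",np.mean(P,0).round(4),"w",b["width"].round(4),"T",b["ft_torque"].round(3),"q6",b["joint_pos"][5].round(3))
E
python3 rd.py 12
```

```text
Traceback (most recent call last):
  File "rd.py", line 7, in <module>
    print(b["clock"],"F",np.mean(F,0).round(2),"P",np.mean(P,0).round(4),"w",b["width"].round(4),"T",b["ft_torque"].round(3),"q6",b["joint_pos"][5].round(3))
                                                                             ^^^^^^^^^^^^^^^^
AttributeError: 'float' object has no attribute 'round'
```

```bash
sed -i 's/b\["width"\].round(4)/round(b["width"],4)/' rd.py; python3 rd.py 12
python3 - <<'E'
from h import *
import cv2
s=optics.grab_frame("scene");cv2.imwrite("pics/l1.png",cv2.resize(s[100:260,150:370],None,fx=3,fy=3))
E
```

```text
4.5 F [-0.28 -0.18 -4.15] P [0.4667 0.2197 0.1374] w 0.0622 T [ 0.019 -0.007  0.069] q6 -0.831
```

View pics/l1.png

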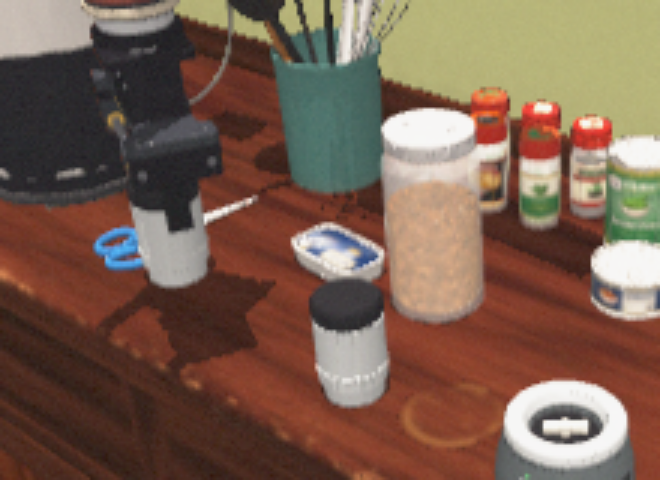

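The steady reading is 4.15 N, or about 0.42 kg, so this is the filled cup; an empty one would read 1.3 to 1.7 N. I'll carry it over the other cup to the grinder.

Request:
send_rows --increments "0 0 0 0 -1 4 1; 0 0 0 0.3 -3 3.5 1; 0 0 0 0.4 -4.5 0.5 1; 0 0 0 0.4 -4.5 0 1; 0 0 0 0.4 -4.5 0 1"

```text
clock: 5.05
eef_pos: [0.4803, 0.044, 0.2203]
tool_rot: [-0.377, 0.597, 0.378, 0.599]
wrist_force: [0.4, -0.0, -3.7]
width: 0.0619
```

Request:
send_rows --increments "0 0 0 0.4 -4.5 0 1; 0 0 0 0.4 -4.5 0 1; 0 0 0 0.4 -4.5 0 1; 0 0 0 0.4 -4.5 0 1; 0 0 0 0 0 0 1"

```text
clock: 5.55
eef_pos: [0.4964, -0.1487, 0.2224]
tool_rot: [-0.378, 0.597, 0.374, 0.6]
wrist_force: [0.3, 1.1, -4.0]
width: 0.0617
```

Request:
send_rows --increments "0 0 0 0.1 -3.5 0 1; 0 0 0 0.1 -2.4 -2 1; 0 0 0 0 0 -2.5 1; 0 0 0 0 0 0 1; 0 0 0 0 0 0 1"

```text
clock: 6.05
eef_pos: [0.4986, -0.2113, 0.1776]
tool_rot: [-0.377, 0.597, 0.373, 0.602]
wrist_force: [-0.3, -1.0, -4.0]
width: 0.0619
```

```bash
python3 rd.py 3
python3 - <<'E'
from h import *
import cv2
s=optics.grab_frame("scene");t=optics.grab_frame("top");cv2.imwrite("pics/w1s.png",s);cv2.imwrite("pics/w1t.png",t)
cv2.imwrite("pics/w1.png",np.hstack([cv2.resize(s[150:290,280:410],None,fx=3,fy=3,interpolation=2),cv2.resize(t[160:300,310:440],None,fx=3,fy=3,interpolation=2)]))
E
```

```text
6.15 F [-0.46 -0.31 -4.47] P [ 0.4986 -0.211   0.1776] w 0.0618 T [-0.022  0.001 -0.015] q6 -1.667
```

View pics/w1.png

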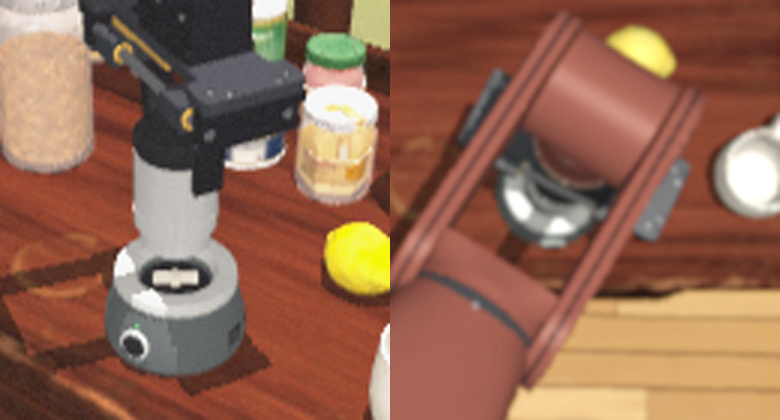

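Run:
```python
from h import *
import cv2
s=cv2.imread("pics/w1s.png");k=6;x0,y0=300,180
im=cv2.resize(s[y0:y0+100,x0:x0+80],None,fx=k,fy=k,interpolation=2)
def circ(c,z,r,col):
    p=[proj("scene",(c[0]+r*np.cos(a),c[1]+r*np.sin(a),z)) for a in np.linspace(0,2*np.pi,60)]
    p=np.array([((u-x0+.5)*k,(v-y0+.5)*k) for u,v in p]);cv2.polylines(im,[p.round().astype(int)],1,col,1)
c=(.498,-.2103)
circ(c,.066,.0335,(0,0,255));circ(c,.05,.029,(0,0,255));circ(c,0,.0565,(0,0,255))
g=(.4986,-.211)
circ(g,.0975,.027,(0,255,0));circ(g,.1115,.0315,(0,255,0));circ(g,.17,.0315,(0,255,0))
cv2.imwrite("pics/w2.png",im)
```

```text
(no output)
```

View pics/w2.png

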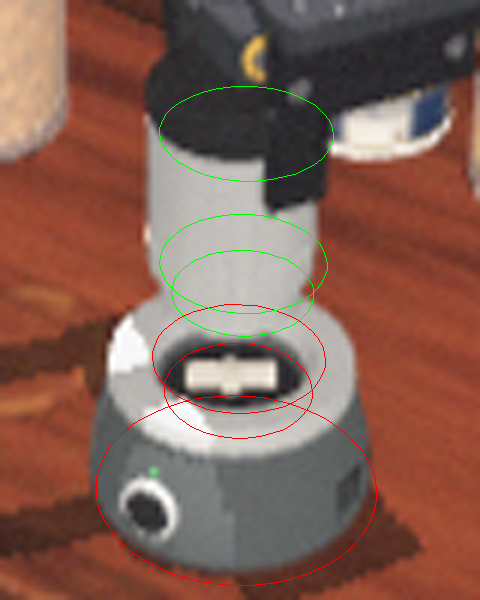

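Request:
send_rows --increments "0 0 0 0.1 -0.1 -1 1; 0 0 0 0 0 -1 1; 0 0 0 0 0 -0.6 1; 0 0 0 0 0 0 1; 0 0 0 0 0 0 1"

```text
clock: 6.75
eef_pos: [0.5012, -0.2112, 0.1518]
tool_rot: [-0.38, 0.596, 0.372, 0.602]
wrist_force: [0.4, -0.6, -4.7]
width: 0.0617
```

```bash
python3 rd.py 3
python3 - <<'E'
from h import *
import cv2
s=optics.grab_frame("scene")
cv2.imwrite("pics/w3.png",cv2.resize(s[180:280,290:390],None,fx=5,fy=5,interpolation=2))
E
```

```text
6.85 F [-0.1  -0.16 -3.97] P [ 0.5012 -0.2113  0.1519] w 0.0616 T [-0.042 -0.013 -0.008] q6 -1.668
```

View pics/w3.png

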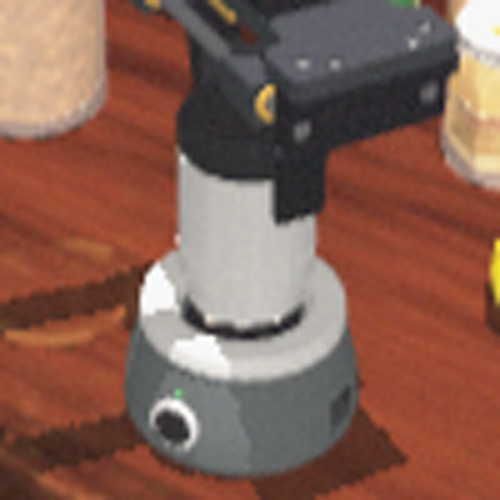

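Request:
send_rows --increments "0 0 0 -0.1 0.1 -0.4 1; 0 0 0 0 0 -0.3 1; 0 0 0 0 0 -0.2 1; 0 0 0 0 0 0 1"

```text
clock: 7.3
eef_pos: [0.5007, -0.2107, 0.1432]
tool_rot: [-0.38, 0.596, 0.372, 0.602]
wrist_force: [-0.9, 0.6, -3.8]
width: 0.0616
```

```bash
python3 rd.py 4; python3 -c "
from h import *
from scipy.spatial.transform import Rotation as R
print(R.from_quat(bot.sense()['tool_rot']).as_matrix().round(3))"
```

```text
7.45 F [-0.44 -0.32 -3.82] P [ 0.5008 -0.2108  0.1435] w 0.062 T [-0.004  0.043  0.028] q6 -1.667
[[ 0.015 -0.9    0.435]
 [-0.006  0.435  0.9  ]
 [-1.    -0.016  0.001]]
```

Request:
send_rows --increments "0 0 0 -0.05 0 -0.3 1; 0 0 0 0 0 0 1"

```text
clock: 7.65
eef_pos: [0.5006, -0.211, 0.1407]
tool_rot: [-0.38, 0.595, 0.371, 0.602]
wrist_force: [-0.2, 0.7, -4.5]
width: 0.0619
```

```bash
python3 rd.py 3
```

```text
7.75 F [ 0.26  0.43 -4.17] P [ 0.5008 -0.2111  0.141 ] w 0.0623 T [-0.029  0.064  0.003] q6 -1.668
```

Request:
send_rows --increments "0 0 0 0 0 -0.2 1; 0 0 0 0 0 0 1"

```text
clock: 7.95
eef_pos: [0.501, -0.2112, 0.1392]
tool_rot: [-0.381, 0.595, 0.371, 0.603]
wrist_force: [-0.4, 0.2, -4.1]
width: 0.0617
```

```bash
python3 rd.py 3
```

```text
8.05 F [-0.02  0.04 -4.12] P [ 0.5011 -0.2112  0.1393] w 0.062 T [ 0.047 -0.016 -0.033] q6 -1.668
```

Request:
send_rows --increments "0 0 0 -0.1 0.05 -0.2 1; 0 0 0 0 0 0 1"

```text
clock: 8.25
eef_pos: [0.5012, -0.2114, 0.1386]
tool_rot: [-0.382, 0.595, 0.37, 0.603]
wrist_force: [-0.0, 0.2, -1.2]
width: 0.0621
```

```bash
python3 rd.py 3
```

```text
8.35 F [ 0.01  0.24 -1.04] P [ 0.5012 -0.2113  0.1386] w 0.062 T [ 0.118 -0.005  0.038] q6 -1.668
```

Request:
send_rows --increments "0 0 0 0 0 -0.2 1; 0 0 0 0 0 0 1"

```text
clock: 8.55
eef_pos: [0.5015, -0.2115, 0.1376]
tool_rot: [-0.382, 0.595, 0.37, 0.603]
wrist_force: [-1.1, 0.2, 1.2]
width: 0.0615
```

```bash
python3 rd.py 3
```

```text
8.65 F [-0.73  0.81  1.66] P [ 0.5015 -0.2115  0.1376] w 0.0618 T [ 0.239  0.239 -0.042] q6 -1.668
```

Riding on the bar: the foot is about 7.6 mm above the floor at about 6 N. Now I'll turn it under light load.

Request:
send_rows --increments "0 0 -0.1 0 0 -0.03 1; 0 0 -0.1 0 0 -0.03 1; 0 0 0 0 0 0 1"

```text
clock: 8.95
eef_pos: [0.5018, -0.2119, 0.1377]
tool_rot: [-0.319, 0.631, 0.305, 0.638]
wrist_force: [-0.3, 0.6, 0.7]
width: 0.0618
```

```bash
python3 rd.py 3
```

```text
9.05 F [-0.45  0.56  1.38] P [ 0.5018 -0.2119  0.1377] w 0.0619 T [0.153 0.144 0.015] q6 -1.461
```

Request:
send_rows --increments "0.007 0.008 -0.1 -0.05 0.05 -0.03 1; 0.007 0.008 -0.1 -0.05 0.05 -0.03 1; 0 0 0 0 0 0 1"

```text
clock: 9.35
eef_pos: [0.5015, -0.2118, 0.1377]
tool_rot: [-0.25, 0.661, 0.248, 0.662]
wrist_force: [-0.4, 0.0, 0.9]
width: 0.0619
```

```bash
python3 rd.py 3
```

```text
9.45 F [-0.02  0.12  0.66] P [ 0.5015 -0.2117  0.1377] w 0.0618 T [-0.027 -0.02  -0.039] q6 -1.265
```

Request:
send_rows --increments "0 0 -0.1 -0.03 0.03 -0.05 1; 0 0 -0.1 -0.03 0.03 -0.05 1; 0 0 0 0 0 0 1"

```text
clock: 9.75
eef_pos: [0.5011, -0.2115, 0.1371]
tool_rot: [-0.186, 0.682, 0.182, 0.684]
wrist_force: [-1.5, -0.3, 2.5]
width: 0.0618
```

```bash
python3 rd.py 3
```

```text
9.85 F [-0.74  0.09  1.85] P [ 0.5011 -0.2115  0.1371] w 0.062 T [-0.092  0.112 -0.056] q6 -1.07
```

Request:
send_rows --increments "0 0 -0.1 -0.03 0.03 -0.05 1; 0 0 -0.1 -0.03 0.03 -0.05 1; 0 0 0 0 0 0 1"

```text
clock: 10.15
eef_pos: [0.5006, -0.2108, 0.1359]
tool_rot: [-0.119, 0.697, 0.115, 0.698]
wrist_force: [-1.1, -0.8, -4.9]
width: 0.0618
```

```bash
python3 rd.py 3
```

```text
10.25 F [-0.52 -1.1  -4.36] P [ 0.5005 -0.2107  0.1357] w 0.0621 T [-0.244  0.072 -0.016] q6 -0.875
```

Request:
send_rows --increments "0 0 -0.04 0 0 -0.25 1; 0 0 0 0 0 0 1"

```text
clock: 10.45
eef_pos: [0.4995, -0.21, 0.1315]
tool_rot: [-0.107, 0.699, 0.104, 0.699]
wrist_force: [0.1, -0.0, -4.1]
width: 0.0618
```

```bash
python3 rd.py 3
```

```text
10.55 F [ 0.14 -0.31 -4.2 ] P [ 0.4996 -0.2101  0.1317] w 0.0616 T [-0.159  0.051 -0.   ] q6 -0.841
```

Request:
send_rows --increments "0 0 0 0 0 -0.15 1; 0 0 0 0 0 0 1"

```text
clock: 10.75
eef_pos: [0.5001, -0.2102, 0.1309]
tool_rot: [-0.108, 0.699, 0.105, 0.699]
wrist_force: [-0.5, -0.3, -2.3]
width: 0.0616
```

```bash
python3 rd.py 3
```

```text
10.85 F [-0.41 -0.12 -1.98] P [ 0.5001 -0.2103  0.1309] w 0.0618 T [-0.092  0.184 -0.002] q6 -0.843
```

Request:
send_rows --increments "0 0 0 0 0 -0.1 1; 0 0 0 0 0 0 1"

```text
clock: 11.05
eef_pos: [0.5003, -0.2104, 0.1309]
tool_rot: [-0.109, 0.699, 0.105, 0.699]
wrist_force: [-0.9, 0.6, -4.7]
width: 0.062
```

```bash
python3 rd.py 3
```

```text
11.15 F [-0.93  0.37 -1.82] P [ 0.5003 -0.2104  0.1309] w 0.0616 T [-0.016  0.292  0.001] q6 -0.844
```

The descent has stopped on a firm floor at foot height ≈ 0.0507. Releasing.

Request:
send_rows --increments "0 0 0 0 0 0 0; 0 0 0 0 0 0 0; 0 0 0 0 0 0 0; 0 0 0 0 0 0 0; 0 0 0 0 0 0 0"

```text
clock: 11.65
eef_pos: [0.5018, -0.2111, 0.132]
tool_rot: [-0.109, 0.697, 0.104, 0.701]
wrist_force: [0.0, -0.2, -0.3]
width: 0.0856
```

Request:
send_rows --increments "0 0 0 0 0 0 0; 0 0 0 0 0 2 0; 0 0 0 0 0 3 0; 0 0 0 0 0 4 0; 0 0 0 0 0 4 0"

```text
clock: 12.15
eef_pos: [0.4968, -0.2082, 0.2577]
tool_rot: [-0.106, 0.702, 0.108, 0.696]
wrist_force: [0.0, -1.3, -0.2]
width: 0.087
```

Request:
send_rows --increments "0 0 0 -3 2 1 0; 0 0 0 -4 3 0 0; 0 0 0 -3 4 0 0; 0 0 0 -2 4 0 0; 0 0 0 0 0 0 0"

```text
clock: 12.65
eef_pos: [0.3765, -0.0777, 0.2766]
tool_rot: [-0.108, 0.697, 0.104, 0.701]
wrist_force: [-0.2, -1.0, -0.3]
width: 0.0872
```

```bash
python3 rd.py 2
python3 - <<'E'
from h import *
import cv2
s=optics.grab_frame("scene");t=optics.grab_frame("top");cv2.imwrite("pics/e1s.png",s);cv2.imwrite("pics/e1t.png",t)
cv2.imwrite("pics/e1.png",np.hstack([cv2.resize(s[150:290,230:450],None,fx=2,fy=2,interpolation=2),cv2.resize(t[150:290,270:440],None,fx=2,fy=2,interpolation=2)]))
cv2.imwrite("pics/e2.png",cv2.resize(s[180:280,290:390],None,fx=5,fy=5,interpolation=2))
E
```

```text
12.7 F [ 0.26 -0.71  0.15] P [ 0.3771 -0.0785  0.2767] w 0.087 T [-0.072  0.008 -0.032] q6 -0.709
```

View pics/e1.png

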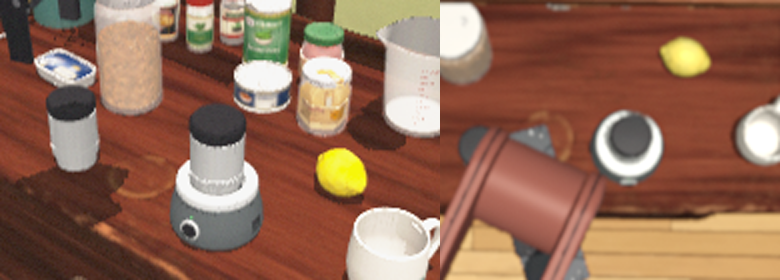

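View pics/e2.png

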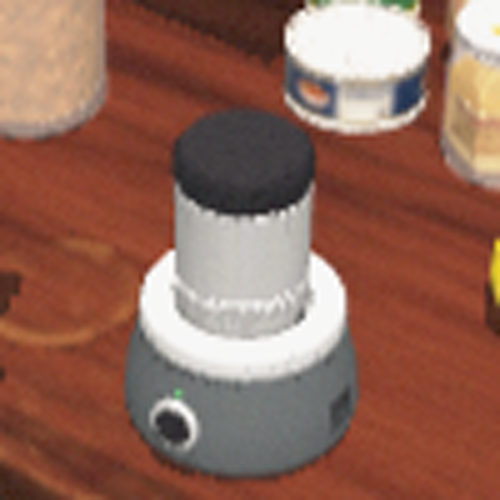

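Run:
```python
from h import *
for z in(.140,.150,.156):
    print(z,pz("top",364.9,217.2,z).round(4),pz("scene",290+244/5-.4,180+150/5-.4,z).round(4))
# grinder bias ref
c=(.4985,-.2103)
for z in(.15,.156):
  p=[proj("scene",(c[0]+.0315*np.cos(a),c[1]+.0315*np.sin(a),z)) for a in np.linspace(0,6.28,200)]
  print(z,"lid top edge row",min(v for u,v in p),"obs",180+108/5-.4)
p=[proj("scene",(c[0]+.0565*np.cos(a),c[1]+.0565*np.sin(a),0)) for a in np.linspace(0,6.28,200)]
print("base bottom row",max(v for u,v in p),"obs",180+477/5-.4)
```

```text
0.14 [ 0.5005 -0.2066  0.14  ] [ 0.5064 -0.2004  0.14  ]
0.15 [ 0.4991 -0.2059  0.15  ] [ 0.4944 -0.2088  0.15  ]
0.156 [ 0.4983 -0.2055  0.156 ] [ 0.4872 -0.2139  0.156 ]
0.15 lid top edge row 201.21097508875604 obs 201.2
0.156 lid top edge row 198.9927793223018 obs 201.2
base bottom row 276.8751140735973 obs 275.0
```

```bash
python3 -c "
from cell import ticket
print(ticket.sign_off())"
```

```text
the job is handed in; nothing more can be done
None
```

The filled cup is seated on the grinder and the job is handed in; sign-off reports no verdict.

**Which cup:** I lifted only the cup on the left (+y). It read a steady 4.15 N, about 0.42 kg, which is within the filled range and far above the empty one. I did not lift or touch the other cup, which still stands upright where it was.

**Seating:** The filled cup rode on the drive bar about 7.6 mm too high. I turned it under about 5–6 N of contact for about 0.8 rad. The load then fell back to the cup's own weight, and it went down freely to a firm stop. After release I backed the gripper away clear of everything.

**Last checks:**
- **Height:** from the arm's reading, the foot stopped about 0.7–0.9 mm above the nominal well floor. The lid's top edge in the scene camera matches a fully seated cup and rules out one still riding 6 mm up.
- **Position and uprightness:** in the scene picture the lid lines up with the collar to within a pixel, and the cup stands upright.
- **Disagreement:** the two cameras differ by about 3–5 mm in absolute position, and the top view alone puts the lid about 4 mm off in y. I trusted the alignment within the scene picture and the well's close fit instead.
- **Bystanders:** I never touched the jar, mug, lemon or tin. They look unmoved in the final pictures; I did not re-measure them.

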